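Step the decade box up four clicks

TASK

The strain-gauge bridge has to be trimmed: on the blue decade resistance box, turn the dial next to the red and black terminals clockwise by exactly four clicks from where it stands. Push the side of its bar knob round with a fingertip, gently, without pinching the knob or pressing down on it. Leave the other two dials and everything else on the bench as they are, and finish with the hand clear.

Things in the scene. Friction and masses are not known exactly. Their poses are not given: they have to be found in the camera images.
- decade_box: Decade resistance box, fixed: blue case with a level dark panel on top, 135 (its x) x 350 (its y) x 90 mm high; origin at the centre of its underside, z up. Three like dials at x = 0, y = +60 (next to the terminals), -33 and -126 mm. Red and black terminals and a brass post, 27 mm high, 18 mm wide, at y = +150, x = +30, -8, -42 mm.
- dial_terminal (a joint): Angle of the dial to turn (rad), growing clockwise seen from above; at the start on one of the positions 0 to 3. One click is 24 deg (0.4189 rad); positions 0 to 10, then stops. Leaving a click takes up to 0.09 N m (about 4 N near the bar's end), fading to nothing half-way; from there the dial snaps on to the next click by itself and stays.
- dial_terminal_top (a point): Centre of the top of the bar knob of the dial to turn, on its axis, 121 mm above the bench. Dial: aluminium skirt 70 mm in diameter, 1 to 6 mm above the panel; across it a black bar 58 mm long, 13 mm wide, 6 to 31 mm above the panel, as long on both sides of the axis, with a white line on top from the middle to the pointer end.
- dial_terminal_pointer (a point): The pointer end of that bar: middle of its end face, 29 mm from the axis, half-way up (18.5 mm above the panel). The line from the axis to it is the direction of the bar.
- dial_middle (a joint): Angle of the middle dial, same build, to be left alone.
- dial_middle_pointer (a point): Pointer end of the middle dial's bar, 29 mm from its axis, 18.5 mm above the panel.
- dial_far (a joint): Angle of the third dial, same build, to be left alone.
- dial_far_pointer (a point): Pointer end of the third dial's bar, 29 mm from its axis, 18.5 mm above the panel.
- tray: Shallow stainless instrument tray fixed to the bench, 190 by 280 mm, 22 mm high; origin at the centre of its underside.
- forceps_mid (a point): Steel forceps lying loose in the tray, 140 mm long, 12 mm thick; point near its middle.
- probe_mid (a point): Loose probe with square aluminium handle lying in the tray, 160 mm long, 9 mm thick; point near its middle.
- weight_big_mid (a point): Loose brass calibration weight, 48 mm in diameter, 51 mm high with its knob, on the bench behind the box; its centre.
- weight_small_mid (a point): Loose brass calibration weight, 34 mm in diameter, 41 mm high with its knob, on the bench behind the box; its centre.
- trimmer_grip (a point): Loose yellow trimming screwdriver, 160 mm long, lying on the bench in front of the box; the middle of its handle.
- beaker_mid (a point): Loose glass beaker, 68 mm in diameter, 85 mm high, behind the tray; its centre.
- saline_mid (a point): Loose clear plastic bottle with blue cap, 56 mm in diameter, 150 mm high, behind the tray; its centre.

How it is judged:
By the outcome, as a careful person would: the job done as asked, in the order asked, and still so for the second after the job is handed in, with the robot touching nothing.
It also fails if it takes over 45 s, if anything falls off the work surface, if the arm or the gripper's body presses on something with over 40 N, if the wrist force passes 120 N, or if a joint passes its speed limit or range.

ROBOT

A 6-joint arm with a two-finger parallel gripper is mounted at the origin on the work surface. World frame = base frame: x ahead of the robot, y to its left, z up, the work surface at z = 0. Lengths are in m, angles in degrees, forces in N, time in s.
With the tool pointing down it reaches from about 0.3 to 1 m from the base axis. Payload 5.1 kg.
Tool frame: the origin (TCP) lies midway between the tips of the shut fingers; the grasp point (between the pads) lies 19 mm behind it; z points along the fingers, y is the line along which they close (so a half turn about z gives the same grasp; the last joint's range is limited). The gripper opens to 95 mm and grips with 3 to 60 N. Pads are 20 mm wide; open, the fingers measure 119 mm over their backs; the gripper's body (75 mm by 180 mm) begins 59 mm behind the grasp point.
Start: joints at [-71.368, 7.093, 94.555, -0, 78.352, -4.733], TCP at [0.258, -0.597, 0.18] pointing down, gripper open.
Joint ranges: [-149.61, 149.61], [-58.7, 133.49], [1.44, 155.28], [-77.14, 257.14], [18.33, 153.61], [-166.67, 166.67]. Speed limits (degrees/s): [147.25, 147.25, 180, 180, 180, 180].

INTERFACE

Orientations are given as [roll, pitch, yaw] about the fixed x, y, z axes, in that order (R = Rz(yaw) Ry(pitch) Rx(roll)).
In Python, from plant import robot, jaws, snapshot, sign_off gives the robot as it stands. Calls block until the motion is done:
- robot.goto(position, orientation): joint-space move of the TCP to a pose.
- robot.move_l(position, frame=None, feed=0.15, until_force=None): straight line of the TCP; frame=None keeps the orientation; feed is the mean speed in m/s. With until_force (N) it stops when the force on the tool has changed by that much, and returns True; else False.
- robot.goto_joints(angles): joint-space move.
- jaws.open_jaws() and jaws.grab(f_grip=None): open the fingers fully, or close them until they stop; f_grip is the grip in N (None keeps the last).
- robot.pause(seconds).
- robot.solve_ik(position, orientation): joint angles nearest the present ones, or None.
- snapshot(name): name is "scene" or "side" or "wrist"; returns a dict with "pixels" (420x560x3 uint8, red, green, blue), "intrinsics" (3x3 intrinsics, pixels), "xyz" and "attitude" of the camera in the world. Camera axes: x right, y up, looking along -z (the intrinsics and any distortion apply to the point x, -y, -z); pixel columns grow to the right and rows downward; lengths in m; the calibration is good to about 2 mm. A picture is of the moment at which its call begins. There is no depth.
A pose or a line that the arm cannot do raises robot.PlanningError and nothing moves.
- sign_off(): hands the job in; it is judged then, once.
Readings, each from a call of its own:
- robot.read_t(): time.
- robot.read_qpos(): joint angles.
- robot.read_joint_vel(): joint speeds.
- robot.read_joint_efforts(): joint torques, N m.
- robot.read_tcp_pos(): TCP position.
- robot.read_eef_rot(): TCP orientation.
- robot.read_contact_force(): force on the tool from outside, world axes, zero at the start.
- robot.read_torque(): the same for the moment, N m.
- robot.read_finger_gap(): finger opening in m.
- robot.read_grasp_force(): force on a finger pad.
Only numpy, scipy, OpenCV 4.12 (cv2) and the standard library are available. Lean on these libraries where they do the work, as an engineer would, in place of code of your own. Each camera call takes 0.05 s, during which the arm holds its last target. There are 200 camera calls.

## Working session

There is one attempt and no reset: what is moved stays moved. The work goes in short steps, each a Python script; the robot and the scene stay as the last script left them, time stands still between calls to the robot, and variables do not carry over. Pictures are saved under pics/ and viewed, at most 10 in all, crops included, and the job is handed in when it is done.

```bash
mkdir -p pics; ls; python3 - <<'E'
from plant import robot,snapshot
import cv2,numpy as np
for n in("scene","side"):
    s=snapshot(n); cv2.imwrite(f"pics/{n}0.png",s["pixels"][:,:,::-1]); print(n,{k:np.round(v,4).tolist() if not isinstance(v,str) else v for k,v in s.items() if k!="pixels"})
print(robot.read_t())
E
```

```text
pics
scene {'intrinsics': [[518.276, 0.0, 273.6173], [0.0, 518.276, 203.9026], [0.0, 0.0, 1.0]], 'xyz': [1.418, -0.2254, 0.7883], 'attitude': [52.8139, 1.3112, 75.6963]}
side {'intrinsics': [[471.9708, 0.0, 281.6109], [0.0, 471.9708, 207.8876], [0.0, 0.0, 1.0]], 'xyz': [0.4187, 0.662, 0.781], 'attitude': [45.0143, 0.1996, -168.0841]}
0.1
```

View pics/scene0.png

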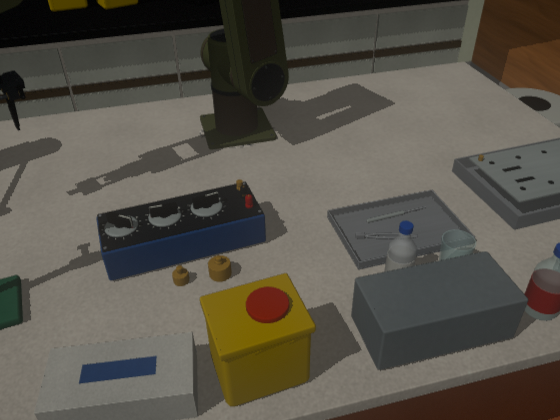

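View pics/side0.png

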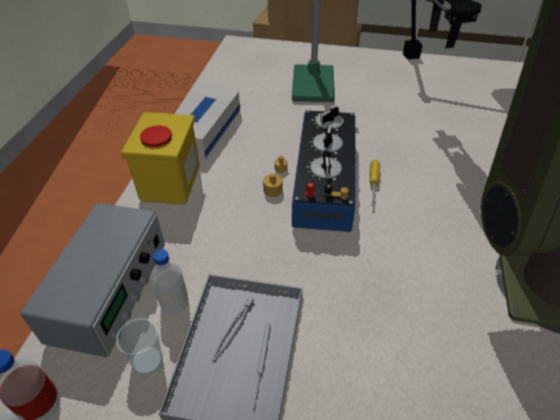

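The scene view shows the blue box with its terminal dial near (206,206) and the red terminal at (249,201). In the side view the terminal dial is near (326,167) and the red terminal at (311,190). I'll enlarge both.

```bash
python3 - <<'E'
import cv2,numpy as np
a=cv2.imread("pics/scene0.png")[170:280,85:275];b=cv2.imread("pics/side0.png")[95:235,280:370]
a=cv2.resize(a,None,fx=4,fy=4,interpolation=cv2.INTER_CUBIC);b=cv2.resize(b,None,fx=4,fy=4,interpolation=cv2.INTER_CUBIC)
cv2.imwrite("pics/a.png",cv2.convertScaleAbs(a,alpha=1.6));cv2.imwrite("pics/b.png",cv2.convertScaleAbs(b,alpha=1.6));print(a.shape,b.shape)
E
```

```text
(440, 760, 3) (560, 360, 3)
```

View pics/a.png

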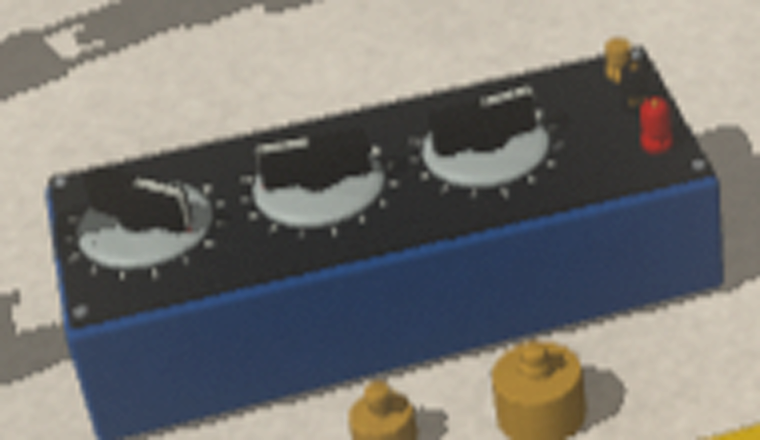

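View pics/b.png

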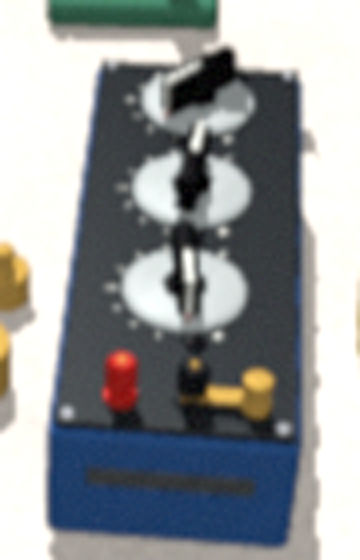

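Both crops show the dials clearly. In the scene crop, the terminal dial's white line runs from about (482,103) to (532,92). In the side crop it runs from (186,243) to (190,310), so the pointer faces the terminals. The panel corners are also readable, so I'll fit the box pose to them.

```bash
cat >h.py <<'E'
import numpy as np,cv2
from scipy.spatial.transform import Rotation as R
from scipy.optimize import least_squares
def cam(s): return np.array(s["intrinsics"]),np.array(s["xyz"]),R.from_euler("xyz",s["attitude"],degrees=True).as_matrix()
def proj(c,P):
    K,t,A=c; p=(np.atleast_2d(P)-t)@A*[1,-1,-1]; p=p@K.T; return p[:,:2]/p[:,2:]
def hit(c,uv,z):
    K,t,A=c; d=A@(np.linalg.inv(K)@[uv[0],uv[1],1]*[1,-1,-1]); return t+d*(z-t[2])/d[2]
SC=cam(dict(intrinsics=[[518.276,0,273.6173],[0,518.276,203.9026],[0,0,1]],xyz=[1.418,-.2254,.7883],attitude=[52.8139,1.3112,75.6963]))
SI=cam(dict(intrinsics=[[471.9708,0,281.6109],[0,471.9708,207.8876],[0,0,1]],xyz=[.4187,.662,.781],attitude=[45.0143,.1996,-168.0841]))
def rot(a): return np.array([[np.cos(a),-np.sin(a)],[np.sin(a),np.cos(a)]])
def w(p,L):
    L=np.atleast_2d(L); return np.c_[L[:,:2]@rot(p[3]).T+p[:2],L[:,2]+p[2]]
E
python3 - <<'E'
from h import *
C=np.array([[67.5,175,0],[-67.5,175,0],[-67.5,-175,0],[67.5,-175,0]])/1e3
a=np.array([[717,178],[640,50],[52,182],[75,325]])/4+[85,170]
b=np.array([[52,425],[295,435],[297,73],[105,68]])/4+[280,95]
f=lambda p:np.r_[proj(SC,w(p,C))-a,proj(SI,w(p,C))-b].ravel()
r=least_squares(f,[.6,-.3,.09,0]);p=r.x;print(p,np.degrees(p[3]),np.round(r.fun.reshape(-1,2),1).tolist())
ax=w(p,[0,.06,.031])[0];print("axis top",ax,"dist",np.hypot(*ax[:2]))
for n,c,q in(("sc",SC,[(482,103),(532,92)]),("si",SI,[(186,243),(190,310)])):
    o=[85,170] if n=="sc" else [280,95]
    P=[hit(c,np.array(u)/4+o,.121) for u in q];d=P[1]-P[0];d2=P[1]-ax
    print(n,P,np.degrees(np.arctan2(d[1],d[0])),np.degrees(np.arctan2(d2[1],d2[0])),np.linalg.norm(d2))
E
```

```text
[ 0.49738927 -0.21912165  0.08625093  0.09587154] 5.4930344828278885 [[1.2, -0.4], [2.0, -1.1], [-2.1, -0.8], [-2.5, 2.3], [-1.6, 0.9], [2.2, 3.3], [1.8, -0.4], [-1.9, -2.3]]
axis top [ 0.49164578 -0.15939718  0.11725093] dist 0.5168394679103367
sc [array([ 0.49193534, -0.15882951,  0.121     ]), array([ 0.4893969 , -0.13075082,  0.121     ])] 95.16573665843659 94.4887920943862 0.028978034113030602
si [array([ 0.49344089, -0.16429153,  0.121     ]), array([ 0.48334157, -0.10823872,  0.121     ])] 100.2136954280843 99.22003021945144 0.05196348247992505
```

```bash
python3 - <<'E'
from plant import robot,snapshot,jaws
from h import *
print(robot.read_tcp_pos(),robot.read_eef_rot(),robot.read_finger_gap())
print("lamp base",hit(SI,(314,85),.01))
for y in(5,-43,-91,185,137,89): print(y,robot.solve_ik([.49,-.159,.106],[180,0,y]))
y=5
robot.move_l([.258,-.597,.26],feed=.25)
robot.goto([.49,-.159,.32],[180,0,5]); jaws.grab(5)
s=snapshot("wrist");np.save("w1.npy",{k:s[k] for k in s if k!="pixels"},allow_pickle=True)
cv2.imwrite("pics/w1.png",s["pixels"][:,:,::-1]);print(s["xyz"],s["attitude"],[k for k in s])
print(robot.read_t(),robot.read_finger_gap(),robot.read_contact_force())
E
```

```text
[ 0.25756133 -0.59609163  0.17910713] [-1.79891482e+02 -9.92560607e-03  2.33639044e+01] 0.09488741792224534
lamp base [ 0.59364952 -0.64400754  0.01      ]
5 [-2.39499851e+01 -6.78737362e+00  1.15804341e+02 -2.54444375e-14
  7.09830331e+01  6.10500149e+01]
-43 [-2.39499851e+01 -6.78737362e+00  1.15804341e+02 -2.54444375e-14
  7.09830331e+01  1.09050015e+02]
-91 [-2.39499851e+01 -6.78737362e+00  1.15804341e+02 -2.54444375e-14
  7.09830331e+01  1.57050015e+02]
185 [ -23.94998508   -6.78737362  115.8043405     0.           70.98303312
 -118.94998508]
137 [-23.94998508  -6.78737362 115.8043405    0.          70.98303312
 -70.94998508]
89 [-23.94998508  -6.78737362 115.8043405    0.          70.98303312
 -22.94998508]
[ 0.55942443 -0.15269838  0.52497361] [-1.46050270e+01  4.07276710e-02 -8.50332062e+01] ['pixels', 'intrinsics', 'xyz', 'attitude']
3.9417 0.0003707337091053423 [-0.21730773 -0.00268073 -0.36978443]
```

View pics/w1.png

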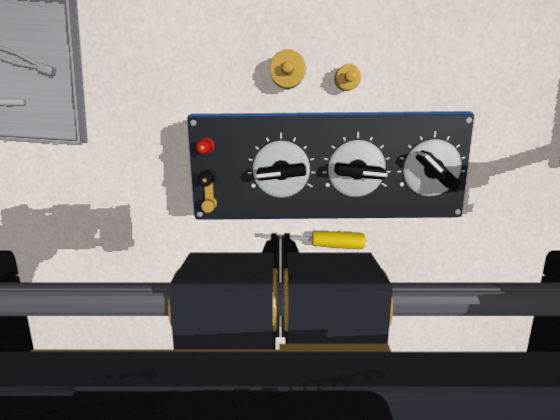

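The wrist view shows the terminal dial's skirt centred near (281,169), with its pointer end at (257,175) facing the terminals. The yellow screwdriver lies clear in front of the box. I'll fit the skirts and bar from an enlarged crop.

```bash
python3 - <<'E'
from h import *
d=np.load("w1.npy",allow_pickle=True).item();c=cam(d)
im=cv2.imread("pics/w1.png")
g=im.min(2).astype(np.uint8); m=((g>110)*255).astype(np.uint8)[130:205,240:475]
n,l,st,ce=cv2.connectedComponentsWithStats(m)
for i in range(1,n):
    if st[i,4]>300:
        pts=cv2.findNonZero((l==i).astype(np.uint8)*255); h=cv2.convexHull(pts).astype(np.float32)
        e=cv2.fitEllipse(h); uv=np.array(e[0])+[240,130]; print(uv,e[1],hit(c,uv,.096))
p=[.49738927,-.21912165,.09,.09587]
for z in(.09,):
    for u in((190,115),(471,113),(466,217),(194,219)): print(hit(c,u,z))
cv2.imwrite("pics/wc.png",cv2.resize(im[125:225,185:325],None,fx=5,fy=5,interpolation=cv2.INTER_CUBIC))
E
```

```text
[476.29862976  75.18149567] (4.651507377624512, 100.68441009521484) [ 0.62045525 -0.37296386  0.096     ]
[433.81671143 166.02033997] (52.786888122558594, 64.70500946044922) [ 0.51300094 -0.34497416  0.096     ]
[281.10997391 168.51461411] (56.516395568847656, 56.94378662109375) [ 0.49378023 -0.15945102  0.096     ]
[359.84063721 167.68136597] (56.88804626464844, 64.18640899658203) [ 0.50314804 -0.25527798  0.096     ]
[ 0.54754853 -0.04544177  0.09      ]
[ 0.57889144 -0.37937859  0.09      ]
[ 0.45098097 -0.40176658  0.09      ]
[ 0.41794357 -0.0534928   0.09      ]
```

View pics/wc.png

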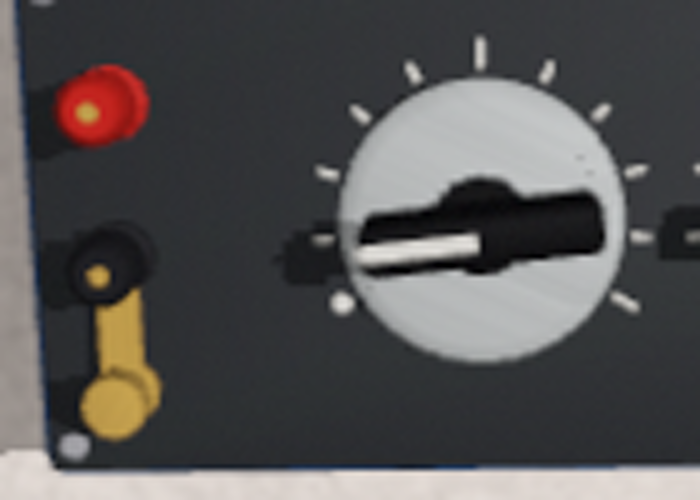

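The crop shows the bar pointing at tick 1, about 7° below horizontal-left, with its white line from (478,243) to (360,257). The target is tick 5, which is straight up in the image at (480,52). The bar's top centre is near (482,236).

```bash
python3 - <<'E'
from h import *
d=np.load("w1.npy",allow_pickle=True).item();c=cam(d)
q=lambda u,z:hit(c,np.array(u)/5+[185-.4,125-.4],z)[:2]
a,b=q((478,243),.121),q((360,257),.121);v=b-a;print(a,b,np.degrees(np.arctan2(v[1],v[0])),np.hypot(*v))
print("bar ends mid",(q((364,245),.121)+q((602,222),.121))/2)
o=q((482,219),.096)
for t in((322,239),(480,52)): v=q(t,.09)-o;print(np.degrees(np.arctan2(v[1],v[0])))
E
```

```text
[ 0.49208227 -0.15848557] [ 0.48644699 -0.13152509] 101.80599239875083 0.02754312520852547
bar ends mid [ 0.49438124 -0.15939757]
103.44675705180899
5.687617405222261
```

```bash
cat >>h.py <<'E'
AX=np.array([.494,-.1595]);TH0=101.7
def pose(turn,h,r=.021,z=.104):
    t=np.radians(TH0-turn);u=np.array([np.cos(t),np.sin(t)]);n=np.array([-u[1],u[0]])
    return np.r_[AX+r*u+h*n,z],[180,0,TH0-turn-90]
E
python3 - <<'E'
from plant import robot,snapshot
from h import *
P,O=pose(0,.030,z=.2);robot.goto(P,O)
robot.move_l(pose(0,.030)[0],feed=.08)
f0=np.array(robot.read_contact_force())
hit_=robot.move_l(pose(0,.010)[0],feed=.02,until_force=1.2)
t=robot.read_tcp_pos();u=np.radians(TH0);print(hit_,t,"h",(np.array(t)[:2]-AX)@[-np.sin(u),np.cos(u)],np.array(robot.read_contact_force())-f0,robot.read_eef_rot(),robot.read_t())
s=snapshot("wrist");cv2.imwrite("pics/w2.png",s["pixels"][:,:,::-1])
E
```

```text
False [ 0.47987691 -0.1409696   0.10396854] h 0.010071925861199559 [ 0.92668632  0.98478433 -1.79384846] [-1.79998088e+02  4.30768188e-03  1.16977778e+01] 7.0083
```

View pics/w2.png

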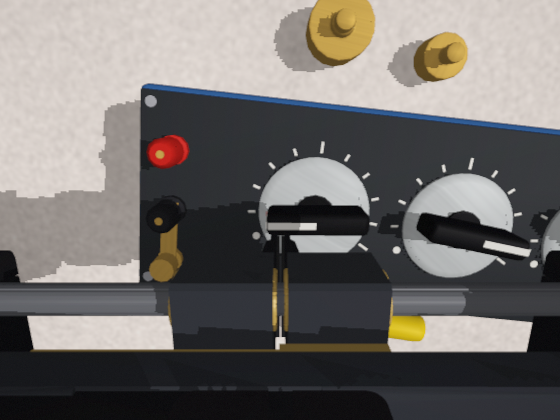

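The picture shows the fingertip at (280,240) close to the bar's side. The bar is parallel to the image rows, so it hasn't turned. The tip is narrower than I assumed, so I'll keep feeling for contact.

```bash
python3 - <<'E'
from plant import robot
from h import *
u=np.radians(TH0);n=np.array([-np.sin(u),np.cos(u)])
for h in np.arange(.009,.004,-.001):
    b=robot.move_l(pose(0,h)[0],feed=.02,until_force=1.5)
    f=np.array(robot.read_contact_force());t=np.array(robot.read_tcp_pos())
    print(b,round((t[:2]-AX)@n*1e3,2),"fn",f[:2]@n,f)
    if b or abs(f[:2]@n)>1.2: break
print(robot.read_t())
E
```

```text
False 8.97 fn 0.39849879633877244 [-0.56154814  0.74650609 -0.04863715]
False 7.96 fn -0.021997236156377165 [ 0.17454815 -0.73438673 -0.059551  ]
False 6.96 fn -0.10858227371186416 [0.08715304 0.11460297 0.56025806]
False 5.97 fn 0.32848615321752894 [-0.02604923 -1.4940687   0.13685059]
False 4.98 fn -0.2986617795990154 [ 0.37275138 -0.32716486 -0.18346079]
8.3083
```

```bash
python3 - <<'E'
from plant import robot,snapshot
from h import *
a=snapshot("wrist")["pixels"][130:300,200:400,::-1]
b=snapshot("side")["pixels"][130:230,260:400,::-1]
cv2.imwrite("pics/w3.png",np.hstack([cv2.resize(a,(400,340),interpolation=2),cv2.convertScaleAbs(cv2.resize(b,(400,340),interpolation=2),alpha=1.5)]))
print(robot.read_contact_force())
E
```

```text
[ 0.43365368 -0.12864881 -0.28945467]
```

View pics/w3.png

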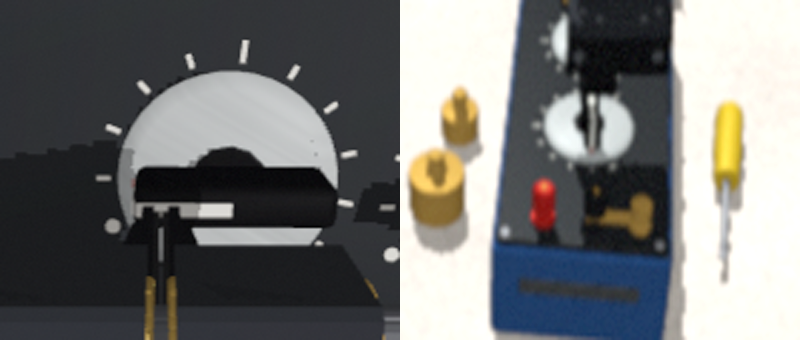

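The wrist crop shows the fingertip at (160,207), drawn over the bar's top. The side crop also has the finger ending at (592,90), above the bar. I'll check the tip's height by projecting it.

```bash
python3 - <<'E'
from plant import robot,snapshot
from h import *
s=snapshot("wrist");c=cam(s);t=np.array(robot.read_tcp_pos());print(t,robot.read_qpos(),s["xyz"],s["attitude"])
for dz in(0,.01,.02,.03,.04): 
    P=t+[0,0,dz];print(dz,proj(c,P),proj(SI,P),proj(SC,P))
B=np.r_[AX,.121];print("bar centre",proj(c,B),proj(SI,B))
E
```

```text
[ 0.48485159 -0.13995591  0.10400169] [-2.21977102e+01 -8.10155409e+00  1.17184751e+02 -8.18485971e-04
  7.09160692e+01  5.61012457e+01] [ 0.55307638 -0.1254711   0.3089648 ] [-1.46017786e+01  4.17025371e-02 -7.83319978e+01]
0 [[280.88496994 230.57525243]] [[328.31807122 169.06687033]] [[214.24490433 198.70507321]]
0.01 [[280.91367546 236.10020907]] [[328.62093609 165.57954484]] [[213.82861217 195.07779828]]
0.02 [[280.94520727 242.16914215]] [[328.92796295 162.04429627]] [[213.40790942 191.41209256]]
0.03 [[280.9800044  248.86654971]] [[329.23923818 158.46012992]] [[212.98272561 187.70734203]]
0.04 [[281.01860174 256.29538597]] [[329.55485058 154.82602341]] [[212.55298875 183.96291953]]
bar centre [[318.30362211 231.89751318]] [[325.94531445 157.04951012]]
```

```bash
python3 - <<'E'
from plant import snapshot
from h import *
c1=cam(np.load("w1.npy",allow_pickle=True).item());s=snapshot("wrist");c3=cam(s)
cv2.imwrite("pics/w4.png",cv2.resize(s["pixels"][150:250,225:385,::-1],None,fx=5,fy=5,interpolation=2))
def tri(obs):
    f=lambda P:np.concatenate([proj(c,P)[0]-u for c,u in obs]);r=least_squares(f,[.49,-.16,.1]);return r.x,np.round(r.fun,1)
o=np.array([184.6,124.6])
A=lambda u:np.array(u)/5+o
B=lambda u:np.array(u)/2+[199.75,129.75]
for n,a,b in(("line start",(478,243),(233,210)),("dot",(342,303),(113,227)),("tick5",(480,52),(245,52)),("tick3",(360,113),(144,88)),("bar far top corner",(592,192),(322,190)),("tick9",(641,237),(345,203))): print(n,tri([(c1,A(a)),(c3,B(b))]))
E
```

```text
line start (array([ 0.49233666, -0.15858996,  0.12179855]), array([ 0.1, -0.1, -0.1,  0. ]))
dot (array([ 0.46967601, -0.12671247,  0.09374208]), array([ 0.2, -0.1, -0.1,  0. ]))
tick5 (array([ 0.5337312 , -0.15528471,  0.0960502 ]), array([-0. ,  0.1,  0. , -0.1]))
tick3 (array([ 0.51693328, -0.12768361,  0.09661084]), array([-0.1,  0.1,  0.1, -0. ]))
bar far top corner (array([ 0.50346544, -0.18214455,  0.12073919]), array([-1.5,  2.2,  0.8, -1. ]))
tick9 (array([ 0.49220645, -0.19907675,  0.09141549]), array([ 0., -0., -0.,  0.]))
```

View pics/w4.png

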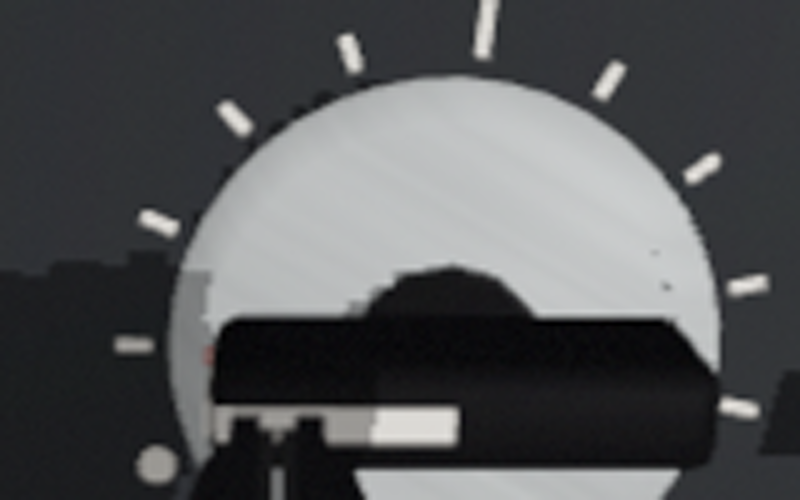

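The crop shows the finger prongs ending at row 418, over the white line (rows 405–447) and above the bar's lower edge at 468. The heights agree with the text, with the bar top at about 0.121. I'll check the pixels numerically: back off and difference the side images to find the true tip.

```bash
python3 - <<'E'
from plant import robot,snapshot
from h import *
g=lambda n:snapshot(n)["pixels"].astype(int).sum(2)//3
a=g("side");w=g("wrist")
print("before\n",a[148:180:1,318:338])
t=np.array(robot.read_tcp_pos())
robot.move_l(pose(0,.022)[0],feed=.08)
b=g("side");t2=np.array(robot.read_tcp_pos());print(proj(SI,t2),robot.read_contact_force())
print("after\n",b[148:180,318:346]);print(robot.read_t())
E
```

```text
before
 [[ 44  15  18  26  31  26  13   9   9  10   8  10   7  10  12  10  11  13
    8   9]
 [ 28   3  10  17  20  15   9   8   9  10  10   6   9   7   9   4   6   8
   14   6]
 [ 20   8  15  23  21  16   5  10   9   8  10  11   4   8   7  11   9   7
    9  10]
 [ 25  20  27  48  37  18   8  10   8  10   8   9   8   7   8   8  10  17
   26  22]
 [ 37  32  50  72  53  23  14   9  10   8  11   9  10   9  10  10  10  31
   48  41]
 [ 42  40  51  66  51  23  17  10  11   8   8   9   6  11  12   6   5  25
   51  44]
 [ 44  43  45  47  38  20  14   5   8   6   8   9   9   8  10  10  10  21
   38  40]
 [ 43  42  47  54  40  18   8  11   6   5   8  11  10   5   4  11   6  19
   35  40]
 [ 44  47  66  86  63  27   7   8  10  10  10   3   8   7   6   6  10  25
   42  42]
 [ 70  83 100 115  93  44  15  24  55  58  33  26  41  48  41  30  37  57
   61  49]
 [118 128 133 136 113  60  20  60 113 119  74  54  91 101  97  81  81  90
   72  50]
 [143 147 147 146 123  70  24  74 138 148  95  74 122 134 132 124 121 110
   80  51]
 [150 150 151 149 136  81  24  62 121 133  85  76 133 146 145 142 140 13
[... 4755 characters left out ...]
 157 159 158 157 142 104  85  81  79  83  98 124 141 144 140 135
  125 111  87  63  44  42  41  42  42  42]
 [122 133 140 144 148 151 145 113  91  90  91  93  95 104 120 128 123 115
   98  75  56  43  41  43  41  42  43  43]
 [ 87 102 111 118 126 132 131 109  94  95  96  95  93  93  96  97  90  80
   61  45  42  42  42  43  40  43  43  42]
 [ 64  84  80  81  90  98 101  89  81  83  81  77  74  71  65  62  61  54
   38  31  38  39  41  39  36  37  39  42]
 [ 64  91  73  55  56  61  64  57  57  58  55  46  44  37  38  60  73  58
   34  24  29  30  32  28  25  29  31  30]
 [ 60  82  65  48  47  46  45  38  43  43  32  23  19  16  28  56  68  52
   28  16  20  20  18  19  18  18  19  19]]
9.0167
```

Side-view pixels put the finger's lower end at row 157, where the reported TCP projects to row 169. The real tip therefore seems higher than reported. I'll cross-check with the scene camera.

```bash
python3 - <<'E'
from plant import robot,snapshot
from h import *
g=lambda n:snapshot(n)["pixels"].astype(int).sum(2)//3
t=np.array(robot.read_tcp_pos());a={n:g(n) for n in("scene","side")}
robot.move_l([t[0],t[1],.22],feed=.25)
b={n:g(n) for n in("scene","side")}
for n,c in(("scene",SC),("side",SI)):
    for dz in(0,.034): print(n,dz,proj(c,t+[0,0,dz]))
    u,v=proj(c,t)[0].astype(int); d=a[n]-b[n]
    print("top-left",u-16,v-30)
    for r in range(v-30,v+12): print(r,"".join("#" if a[n][r,k]<22 and abs(d[r,k])>12 else ("o" if abs(d[r,k])>12 else ".") for k in range(u-16,u+17)))
print(robot.read_t(),robot.read_finger_gap())
E
```

```text
scene 0 [[211.5151373  194.67259328]]
scene 0.034 [[210.04789101 182.24266106]]
top-left 195 164
164 ......oooooooooooooo.............
165 .......ooooooooooooo.............
166 .......ooooooooooooo.............
167 .......ooooooooooooo.............
168 .......ooooooooooooo.............
169 ........oooooooooooo.............
170 ........oooooooooooo.............
171 ........oooooooooooo.............
172 ........oooooooooooo.............
173 .........ooooooooooo.............
174 .........ooooooooooo.............
175 .........ooooooooooo.............
176 .........ooooooooooo.............
177 ..........oooooooooo.............
178 ...........ooooooooo.............
179 ...........ooooooooo.............
180 ...........ooooooooo.............
181 ............ooooooo..............
182 ............ooooooo..............
183 .............oooooo..............
184 ..............ooooo..............
185 ...............o.................
186 .................................
187 .................................
188 .................................
189 .................................
190 ...........
[... 1613 characters left out ...]
........................
164 .................................
165 .................................
166 .................................
167 .................................
168 .................................
169 .................................
170 .................................
171 .................................
172 .................................
173 .................................
174 ...........o.....................
175 ...........oo....................
176 ...........oo....................
177 ...........o.ooo.................
178 ...........ooooooo....oo.o..o...o
179 ...........#ooooo###o############
180 ...........##ooo#################
9.8333 0.00046511935329744306
```

Both cameras put the real fingertip about 0.03 m above the reported TCP, so it passed over the bar at about z = 0.133. It is also about 20 mm wide, as specified. I'll lower the command by that much with a force guard, then feel for the bar again.

```bash
python3 - <<'E'
from plant import robot,snapshot
from h import *
t=np.r_[pose(0,.022)[0][:2],.104]
f=lambda P:np.r_[proj(SC,P)[0]-[211.8,184.8],proj(SI,P)[0]-[337.3,157.8]]
r=least_squares(f,t);off=r.x-t;print("tip offset",off,np.round(r.fun,1))
dz=off[2];Z=.107-dz
robot.move_l(pose(0,.030,z=.22)[0],feed=.2)
robot.move_l(pose(0,.030,z=Z+.03)[0],feed=.15)
b=robot.move_l(pose(0,.030,z=Z)[0],feed=.03,until_force=4);print("touch",b,robot.read_tcp_pos(),robot.read_contact_force())
a=snapshot("side")["pixels"].astype(int).sum(2)//3
for row in range(150,176): print(row,"".join("#" if v<28 else "o" if v<100 else "." for v in a[row,316:352]))
print(robot.read_t())
E
```

```text
tip offset [0.00101499 0.00135956 0.0300813 ] [-0.9 -0.9 -0.7  1. ]
touch False [ 0.46056708 -0.1451095   0.07718782] [ 0.07233651 -0.10994859 -0.41428948]
150 ooooo...oooooooo####################
151 oooooooooo#oooo#####################
152 oooooooo####ooo#####################
153 ooooooo#############################
154 ooooooo#############################
155 ooooooo#############################
156 ooooooo##ooo#####ooo################
157 oooo..oo#o..o####ooo################
158 oo.....o#o..oo###ooo################
159 .......o#o...o######################
160 .......ooo...o######################
161 .......ooo...o###oo#################
162 .......o#o...ooooooo################
163 ......oo#o...oo....oo##########ooooo
164 .....oo##o...oo....oo##########ooooo
165 .....oo##oo..oo....oo#########oooooo
166 .....oo###oooooo...oo#########oooooo
167 ......o###ooo#oo....ooooooo###oooooo
168 .......oo#ooooo.....oo...ooooooooooo
169 ........oooooooo....oo...ooooooooooo
170 ........oooooooooooooooooooooooooooo
171 ........oooooooooooooooooooooooooooo
172 .........oooooo.oooooooooooooooooooo
173 .........oooooo..oooooooo###########
174 ..........oooo...ooooooo############
175 o.........oooo...oooooo#############
12.1833
```

The tip is now at bar height and touching nothing. I'll approach the bar's side until contact.

```bash
cat >>h.py <<'E'
Z=.077
E
python3 - <<'E'
from plant import robot
from h import *
u=np.radians(TH0);n=np.array([-np.sin(u),np.cos(u)])
robot.move_l(pose(0,.020,z=Z)[0],feed=.06)
for h in np.arange(.019,.0125,-.001):
    b=robot.move_l(pose(0,h,z=Z)[0],feed=.02,until_force=2)
    f=np.mean([robot.read_contact_force() for _ in range(6)],0);t=np.array(robot.read_tcp_pos())
    print(b,round((t[:2]-AX)@n*1e3,2),"fn",f[:2]@n,f)
    if b or f[:2]@n>1.2: break
print(robot.read_t())
E
```

```text
False 19.0 fn -0.6782605518226457 [ 0.74599887 -0.25760272 -0.55952362]
False 18.43 fn 1.6006949390196035 [-1.75191365  0.56620344  2.36257823]
13.0
```

Contact is at h of about 18.4 mm. Now I'll sweep the finger clockwise with the bar to about 88°, past the fourth half-way point at 84° and short of the click at 96°.

```bash
python3 - <<'E'
from plant import robot
from h import *
for k in range(4,89,4):
    P,O=pose(k,.0184,z=Z);robot.move_l(P,O,feed=.02)
    t=np.radians(TH0-k);n=np.array([-np.sin(t),np.cos(t)])
    f=np.mean([robot.read_contact_force() for _ in range(5)],0)
    print(k,"fn %.1f fz %.1f |f| %.1f"%(f[:2]@n,f[2],np.linalg.norm(f)))
    if np.linalg.norm(f)>14: break
print(robot.read_t())
E
```

```text
4 fn 2.9 fz 0.0 |f| 2.9
8 fn 1.3 fz -0.4 |f| 1.7
12 fn -1.0 fz -0.4 |f| 1.1
16 fn -0.0 fz 0.1 |f| 0.3
20 fn -0.4 fz -0.6 |f| 0.8
24 fn -0.7 fz -0.1 |f| 0.9
28 fn 2.9 fz 2.2 |f| 3.7
32 fn 1.3 fz 0.3 |f| 2.1
36 fn 0.0 fz -0.8 |f| 0.9
40 fn -0.2 fz -1.2 |f| 1.2
44 fn 0.5 fz 0.5 |f| 0.8
48 fn 0.3 fz -0.8 |f| 0.9
52 fn 3.4 fz 1.5 |f| 3.9
56 fn 0.9 fz 0.1 |f| 1.1
60 fn 0.7 fz 0.4 |f| 0.9
64 fn 0.2 fz -0.2 |f| 0.5
68 fn 0.4 fz 0.6 |f| 0.8
72 fn -0.1 fz -0.5 |f| 0.8
76 fn 2.5 fz 1.6 |f| 3.2
80 fn 1.6 fz -0.2 |f| 1.6
84 fn -0.1 fz 0.0 |f| 0.1
88 fn 0.4 fz 0.2 |f| 0.5
18.5
```

The force trace shows four pushes, each followed by a snap. I'll back off, lift clear and look.

```bash
python3 - <<'E'
from plant import robot,snapshot
from h import *
P,O=pose(88,.030,z=Z);robot.move_l(P,feed=.06)
robot.move_l(np.r_[P[:2],.2],feed=.15)
robot.goto([.45,-.15,.32],[180,0,5])
s=snapshot("wrist");im=s["pixels"][:,:,::-1];cv2.imwrite("pics/w5.png",cv2.resize(im[:260,160:500],(784,600),interpolation=2))
print(robot.read_t())
E
```

```text
21.2083
```

View pics/w5.png

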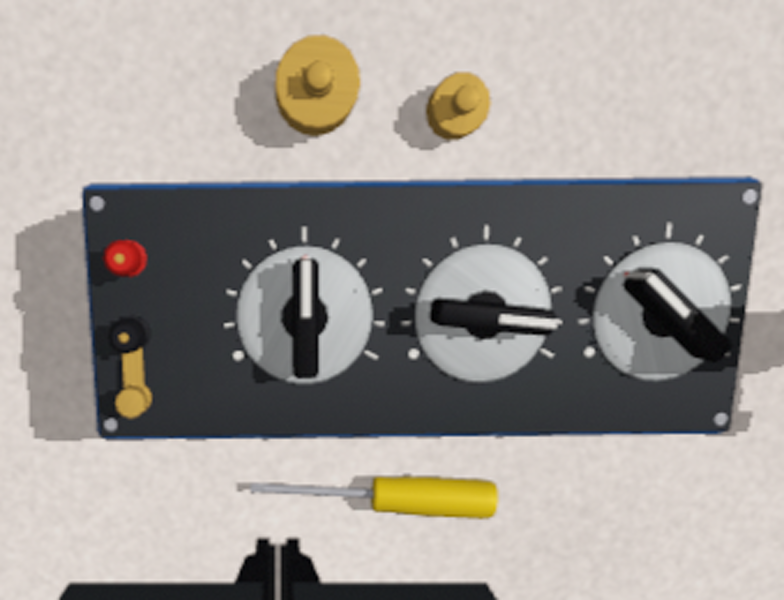

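The picture shows the terminal dial's bar (305,260)–(305,375) pointing at tick 5 (304,233), four clicks on from tick 1. The other dials, the weights and the screwdriver haven't moved, and the hand is clear.

```bash
python3 -c "
from plant import sign_off
print(sign_off())"
```

```text
the job is handed in; nothing more can be done
None
```

I turned the dial next to the terminals clockwise by exactly four clicks, from position 1 to position 5; nothing else I checked near the box had moved, and I handed the job in with the hand clear at about 21 s.

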